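# Load the plate dryer and hold its sprung lid just under balance

### The arm

A 6-joint arm with a two-finger parallel gripper is mounted at the origin on the work surface. World frame = base frame: x ahead of the robot, y to its left, z up, the work surface at z = 0. Lengths are in m, angles in degrees, forces in N, time in s.
With the tool pointing down it reaches from about 0.375 to 0.9 m from the base axis. Payload 3.1 kg.
Tool frame: the origin (TCP) lies on the centre line of the jaws, within the pads' length; the fingertips stand 17 mm ahead of it and the grasp point (between the pads) lies 2 mm behind it; y points along the fingers, x is the direction in which the jaws open and shut, and the axes are right-handed (so a half turn about y gives the same grasp; the last joint's range is limited). The gripper opens to 87 mm and grips with 3 to 60 N. Pads are 19 mm wide; open, the fingers measure 117 mm over their backs; the gripper's body (75 mm by 190 mm) begins 51 mm behind the grasp point.
Start: joints at [-81.446, 30.224, 82.088, -0, 67.689, -10.227], TCP at [0.201, -0.592, 0.24] pointing down, gripper open.
Joint ranges: [-176.69, 176.69], [-43.24, 126.21], [12.49, 139.97], [-82, 262], [0, 151.66], [-163.58, 163.58]. Speed limits (degrees/s): [159.86, 159.86, 180, 180, 180, 180].

### API

Orientations are given as a 3x3 rotation matrix whose columns are the frame's x, y, z axes.
In Python, from rig import read_state, capture, camera_info, hand_in, trace, tip_of gives the robot as it stands.
- The arm moves only by the tool jog_arm, never from a script. Its argument "steps" is a list of rows, each an object with "fingers": the opening in per cent of the stroke, from 0 (shut) to 100 (fully open); "delta_pos": the shift along the world's x, y, z in mm, a list of three; "turn": the turn about the world's z in degrees. A call has 1 to 20 rows; each row is the pose to reach, as a shift and turn from the pose commanded when the call began; what a row does not reach only later rows make up. A row lasts 1/12 s, in which the tool goes at most 41.7 mm and 7.16 degrees, less where a joint would pass 70% of its speed; a pose out of reach is approached as far as the arm can. A call with a gripper value outside its range is refused whole. The fingers move at their own pace and stop on an object; the grip force is fixed at half the most. Time passes only in rows, so rows that repeat a pose let the fingers close. It gives the time, the measured TCP pose, the force and the opening at its end, in the units of the state.
- read_state(): the state, without advancing time (a new reading comes with each control period).
- capture(name): name is "side" or "top"; returns the picture (480x640x3 uint8, red, green, blue); there is no depth.
- camera_info(name): a dict with "fov_y" (degrees; the focal length in pixels is half the picture's height over the tangent of half this angle, whatever the lens; pixels are square), "cx", "cy" (the principal point, pixels), "view" (4x4, takes a point from world to camera coordinates). Camera axes: x right, y down, z forward; pixel columns grow to the right and rows downward; lengths in m; the calibration is good to about 2 mm. A picture is of the moment at which its call begins. camera_info takes no time and is no camera call.
- hand_in(): hands the job in, once; it reports no verdict.
Trained networks look in the newest picture that a camera, given by its name, has taken for a name from the list of things; names that differ only in an ending like _2 or _b are one class to them, and where a whole thing is asked for, a point or a joint stands for the part that bears it (a point fixed in the world has none). Each returns a list of dicts, best first, with "confidence" (0 to 1); they miss things now and then, are a little off and sometimes report something else, mostly with a low value. They report only what shows in the picture. A call takes as long as a camera call. They do not tell look-alikes from the thing itself.
- trace(target, camera): "mask" (480x640 bool, what is visible of it).
- tip_of(target, camera): "position" ([x, y, z] in m, in world coordinates, good to about 4 mm: a listed point, or the origin of a listed thing).
The state is a dict: "time_s": time; "joint_positions": joint angles; "qvel": joint speeds; "tau": joint torques, N m; "position": TCP position; "tcp_rot": TCP orientation; "force": force on the tool from outside, world axes, zero at the start; "moment": the same for the moment, N m; "opening": opening from 0.0 (shut) to 1.0 (fully open).
Only numpy, scipy, OpenCV 4.12 (cv2) and the standard library are available. Lean on these libraries where they do the work, as an engineer would, in place of code of your own. Each camera call takes 0.05 s, during which the arm holds its last target.

### The job

Raise the plate dryer's sprung lid past its balance point so that it stands open by itself, then pick the copper plate off the table and lay it down gently (not dropped) flat in the middle of the white bed, its long side along the bed's long side. Then take the lid by its red handle, bring it down without letting it drop shut, and finish while holding it still by the handle at about 50 degrees, just below its balance point of 60 degrees. Leave the other things where they are.

Things in the scene. Friction and masses are not known exactly. Their poses are not given: they have to be found in the camera images.
- dryer: grey bench plate dryer, fixed, 170 mm deep (its x), 280 mm wide (its y), 85 mm high without its lid; origin at the centre of its underside; its front faces its own -x, towards the robot; it may stand turned by up to 15 degrees. A white disc of radius 60 mm, 4 mm thick, stands at either end of the hinge (146 mm either side of the middle, centred on the hinge line), with a red mark at the balance angle and a green mark at the angle to hold.
- bed (a point): centre of the dryer's flat white bed, 50 mm above the table and 35 mm below the rim; axes as the dryer's; the bed measures 158 mm (x) by 268 mm (y) between 6 mm walls, with a blue frame 90 x 150 mm printed round its middle
- lid (a joint): angle of the dryer's blue lid in rad: 0 shut (level), grows as the front edge rises, stop at 1.65. The hinge line runs along the dryer's y, 85 mm behind (its +x) the dryer's origin and 90 mm above the table. The lid is a panel 175 mm deep, 280 mm wide, 10 mm thick (0.62 kg). Its damped spring balances it at 1.05 (60 degrees): let go below that it sinks shut, above that it swings open to its stop and stays there. Moving it takes under 4 N at the handle.
- handle: red round handle bar of the lid, 14 mm thick, 130 mm long along the dryer's y; origin at the middle of the bar, 215 mm from the hinge line, in the lid's plane (so at height 90 mm when shut, about 305 mm when open); carried on two 10 mm steel arms at its ends that leave a gap 33 mm wide between the bar and the lid's front edge; from above the two fingers fit on either side of the bar, which can turn between them as the lid swings.
- copper_plate: engraved copper printing plate, 45 mm (its x) by 90 mm (its y), 5 mm thick, 0.14 to 0.2 kg, lying flat on the table, right of the dryer; origin at the centre of its underside; it changes places with the zinc plate from start to start
- zinc_plate: silver-grey zinc printing plate, otherwise the same shape and size as the copper one, also lying flat on the table; leave it alone
- ink_tin: blue ink tin, 84 mm across, 70 mm high; leave alone
- solvent_bottle: amber bottle, 60 mm across, 150 mm high; leave alone
- type_block: small wooden block 50 x 30 x 23 mm; leave alone
- brayer: ink roller with a wooden handle lying on the table, 180 mm long, 40 mm high; leave alone
- composing_stick: steel composing stick 50 x 240 x 23 mm on the right; leave alone
- furniture_block: pale wooden bar 100 x 25 x 20 mm; leave alone
Things that resemble listed ones, but are neither listed nor needed, are in the scene too. What is shaped like the copper_plate but purple or turquoise is not meant.

How it is judged:
By the outcome, as a careful person would: the job done as asked, in the order asked, and still so for the second after the job is handed in, while the arm keeps its last pose, push and grip.
It also fails if it takes over 67 s, if anything falls off the work surface, if the arm or the gripper's body presses on something with over 40 N, if the wrist force passes 120 N, or if a joint passes its speed limit or range.

## Working session

There is one attempt and no reset: what is moved stays moved. The work goes in short steps, Python scripts to look and compute and a tool call to move; the robot and the scene stay as the last step left them, time stands still between calls to the robot, and variables do not carry over. Pictures are saved under pics/ and viewed, and the job is handed in when it is done.

Besides the shell and the picture viewer there is one more tool, called after ">>>" by a JSON object that holds its "fn" and its "kwargs", one argument or row to a line. jog_arm: Moves the arm, as the interface text tells. Its arguments: {"type":"object","properties":{"steps":{"type":"array","items":{"type":"object","properties":{"fingers":{"type":"number"},"delta_pos":{"type":"array","items":{"type":"number"}},"turn":{"type":"number"}}}}},"required":["steps"]}

```bash
mkdir -p pics; ls
python3 - <<'E'
from rig import *
import cv2,numpy as np
s=read_state();print(s['time_s'],s['position'],s['tcp_rot'],s['opening'],s['force'])
for c in ('top','side'):
    im=capture(c);cv2.imwrite(f'pics/{c}0.png',im[:,:,::-1]);i=camera_info(c);print(c,i['fov_y'],i['cx'],i['cy'],np.round(i['view'],4).tolist())
    for t in ('dryer','bed','handle','copper_plate','zinc_plate'):
        try:
            for d in tip_of(t,c)[:5]: print(c,t,np.round(d['position'],4),round(d['confidence'],2))
        except Exception as e: print(t,e)
print(read_state()['time_s'])
E
```

```text
pics
0.0 [ 0.20112932 -0.5910093   0.23857732] [[ 3.21962152e-01 -3.37016351e-04  9.46752480e-01]
 [-9.46750173e-01  2.12181837e-03  3.21962123e-01]
 [-2.11734330e-03 -9.99997692e-01  3.64074920e-04]] 0.9992725297400661 [0.42478426 0.2785567  0.5300539 ]
top 42.47266181545032 315.79043133828355 240.11418595010576 [[0.0137, -0.9999, -0.0039, -0.0026], [-0.9961, -0.0133, -0.0873, 0.5112], [0.0872, 0.005, -0.9962, 1.5291], [0.0, 0.0, 0.0, 1.0]]
top dryer [ 0.57    0.0504 -0.0052] 0.85
top handle [0.4379 0.0288 0.0896] 0.74
top copper_plate [ 0.3937 -0.1496  0.0009] 0.75
top copper_plate [ 0.3145 -0.4134  0.0009] 0.73
top copper_plate [ 0.5973 -0.2886 -0.0015] 0.69
top zinc_plate [ 4.285e-01 -2.773e-01  3.000e-04] 0.87
side 50.609822293394885 322.3594323915706 242.08585922352842 [[-0.8708, -0.4916, -0.0078, 0.4396], [-0.3167, 0.5729, -0.7559, 0.227], [0.3761, -0.6558, -0.6546, 1.1847], [0.0, 0.0, 0.0, 1.0]]
side dryer [0.5716 0.0576 0.0023] 0.7
side dryer [0.5703 0.0511 0.0522] 0.45
side dryer [0.6669 0.4159 0.0022] 0.4
side bed [0.5709 0.0536 0.0494] 0.81
side handle [0.4441 0.0379 0.0893] 0.76
side copper_plate [ 0.6015 -0.2915 -0.0031] 0.85
side copper_plate [ 0.3999 -0.1499  0.0027] 0.82
side copper_plate [ 5.726e-01  5.770e-02 -3.000e-04] 0.6
side zinc_plate [ 4.295e-01 -2.794e-01  3.000e-04] 0.76
0.6
```

View pics/top0.png

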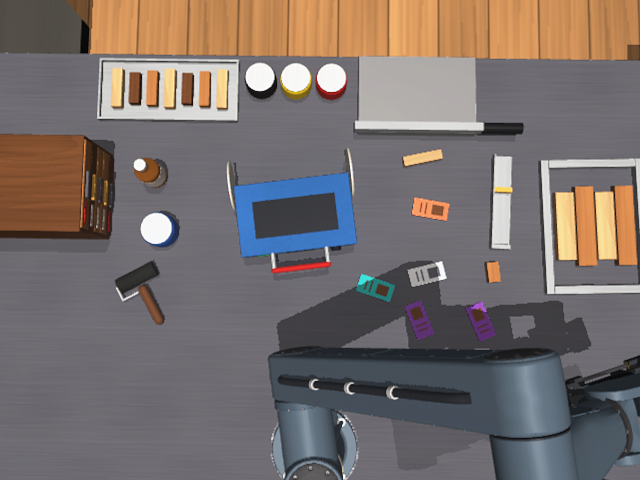

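View pics/side0.png

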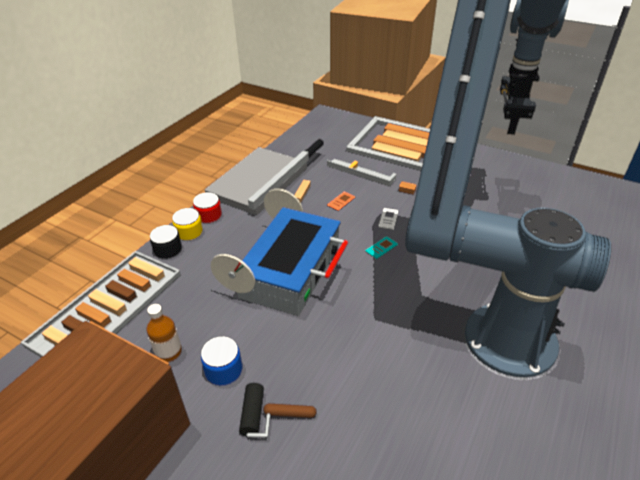

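The copper-plate candidates in the top picture are orange-copper at (431,209), turquoise at (376,287), purple at (418,319) and (481,320), and zinc at (427,273). Only (431,209) is copper-coloured, so I'll check it in an enlarged crop and measure it.

```bash
cat > h.py <<'E'
from rig import *
import cv2,numpy as np
def proj(c,P):
    i=camera_info(c);f=240/np.tan(np.radians(i['fov_y'])/2);V=np.array(i['view'])
    q=np.atleast_2d(P)@V[:3,:3].T+V[:3,3];return np.c_[f*q[:,0]/q[:,2]+i['cx'],f*q[:,1]/q[:,2]+i['cy']]
def back(c,uv,z):
    i=camera_info(c);f=240/np.tan(np.radians(i['fov_y'])/2);V=np.array(i['view'])
    uv=np.atleast_2d(uv).astype(float);d=np.c_[(uv[:,0]-i['cx'])/f,(uv[:,1]-i['cy'])/f,np.ones(len(uv))]@V[:3,:3]
    o=-V[:3,:3].T@V[:3,3];return o+d*((z-o[2])/d[:,2])[:,None]
def rect(c,m,z):
    ys,xs=np.nonzero(m);p=back(c,np.c_[xs,ys],z)[:,:2]
    (cx,cy),(w,h),a=cv2.minAreaRect((p*1000).astype(np.float32))
    b=cv2.boxPoints(((cx,cy),(w,h),a));e=b[1]-b[0];e2=b[2]-b[1];L=e if np.hypot(*e)>np.hypot(*e2) else e2
    ang=np.degrees(np.arctan2(L[1],L[0]))%180
    return (cx,cy),(w,h),ang,p.mean(0)*1000
E
python3 - <<'E'
from h import *
im=cv2.imread('pics/top0.png');cv2.imwrite('pics/crop0.png',cv2.resize(im[180:350,340:510],None,fx=4,fy=4,interpolation=cv2.INTER_CUBIC)[:600])
for c in('top','side'):
    capture(c)
    for t,z in (('copper_plate',.005),('handle',.09),('lid',.095)):
        for d in trace(t,c)[:4]:
            m=d['mask']; r=rect(c,m,z); ys,xs=np.nonzero(m)
            print(c,t,round(d['confidence'],2),xs.mean().round(),ys.mean().round(),m.sum(),[np.round(x,1) for x in r])
E
```

```text
top copper_plate 0.96 375.0 288.0 690 [array([ 393.1, -145.7]), array([92.9, 48.4]), np.float32(73.0), array([ 393.4, -146.1])]
top copper_plate 0.85 430.0 209.0 624 [array([ 596.5, -284.7]), array([90.7, 46. ]), np.float32(80.8), array([ 596.6, -284.8])]
top copper_plate 0.81 418.0 320.0 657 [array([ 315.6, -256. ]), array([93.2, 45.8]), np.float32(21.3), array([ 315.3, -255.9])]
top copper_plate 0.62 480.0 321.0 667 [array([ 314.1, -410.8]), array([89.8, 48.3]), np.float32(21.6), array([ 313.6, -410.3])]
top handle 0.87 300.0 266.0 489 [array([453.3,  41.1]), array([ 46.6, 142.7]), np.float32(97.1), array([443.7,  41.9])]
top lid 0.57 295.0 217.0 8603 [array([542.2,  52.9]), array([221.8, 279. ]), np.float32(97.6), array([559.1,  55.3])]
side copper_plate 0.65 341.0 201.0 249 [array([ 598.2, -283.8]), array([91.9, 46.6]), np.float32(77.1), array([ 598.2, -283.6])]
side copper_plate 0.58 381.0 247.0 363 [array([ 396., -145.]), array([91.6, 48.2]), np.float32(72.5), array([ 396. , -144.8])]
side handle 0.75 332.0 260.0 355 [array([458.4,  40.1]), array([ 49.7, 148.6]), np.float32(95.9), array([448.8,  46. ])]
side lid 0.64 293.0 249.0 5215 [array([542.7,  56.8]), array([224.1, 284.9]), np.float32(97.6), array([553.8,  63.7])]
side lid 0.39 284.0 257.0 9083 [array([577.5,  55.5]), array([292.9, 426. ]), np.float32(97.5), array([559.1,  96.1])]
```

View pics/crop0.png

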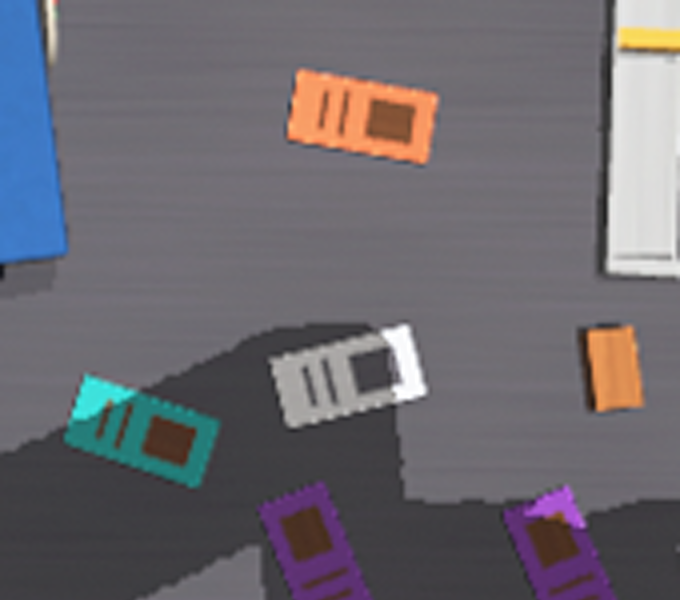

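Run:
```python
from h import *
im=cv2.imread('pics/side0.png');a=cv2.resize(im[0:150,470:620],None,fx=4,fy=4,interpolation=cv2.INTER_CUBIC)
cv2.imwrite('pics/grip.png',a)
# model overlay
hx,hy,yaw=652.5,68.5,np.radians(7.5)
u=np.array([np.cos(yaw),np.sin(yaw),0]);v=np.array([-u[1],u[0],0]);H=np.array([hx,hy,90])
o=[]
for c in('top','side'):
    im=cv2.imread(f'pics/{c}0.png');big=cv2.resize(im,None,fx=3,fy=3,interpolation=cv2.INTER_CUBIC)
    def poly(P,col): 
        q=((proj(c,np.array(P)/1000)+.5)*3).astype(int);cv2.polylines(big,[q],True,col,1,cv2.LINE_AA)
    z=np.array([0,0,1])
    poly([H-s*u+t*v+5*z for s,t in((0,-140),(175,-140),(175,140),(0,140))],(0,255,255))
    poly([H-s*u+t*v for s,t in((208,-65),(222,-65),(222,65),(208,65))],(0,255,0))
    for t in(-146,146): poly([H+t*v+60*(np.cos(k)*u+np.sin(k)*z) for k in np.linspace(0,6.28,40)],(255,0,255))
    q=[597,-284,5];pa=np.radians(80.5);l=np.array([np.cos(pa),np.sin(pa),0]);w=np.array([-l[1],l[0],0])
    poly([np.array(q)+a*45*l+b*22.5*w for a,b in((-1,-1),(1,-1),(1,1),(-1,1))],(0,0,0))
    x,y=(210,135) if c=='top' else (190,165)
    o.append(big[y*3:(y+150)*3,x*3:(x+260)*3])
cv2.imwrite('pics/ov_t.png',o[0]);cv2.imwrite('pics/ov_s.png',o[1])
```

```text
(no output)
```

View pics/grip.png

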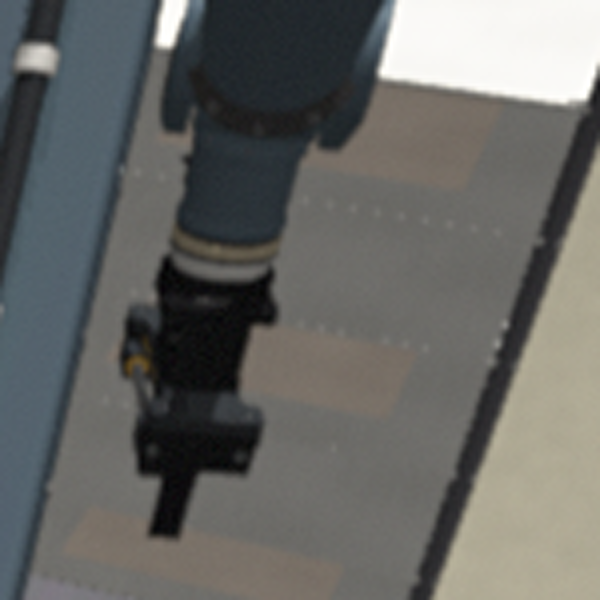

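View pics/ov_t.png

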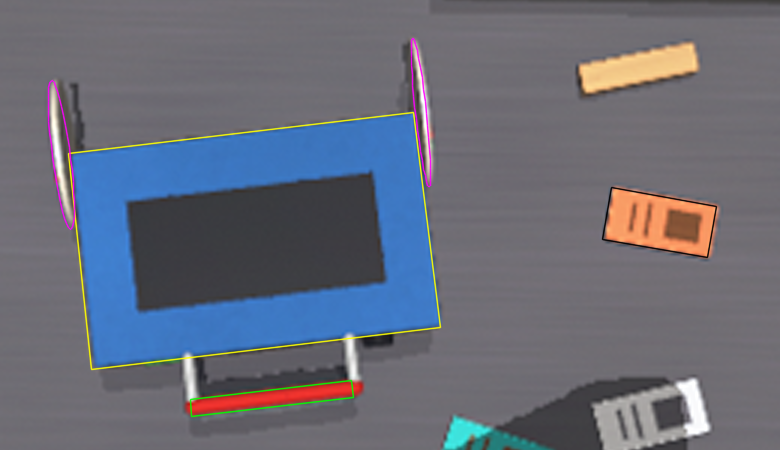

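View pics/ov_s.png

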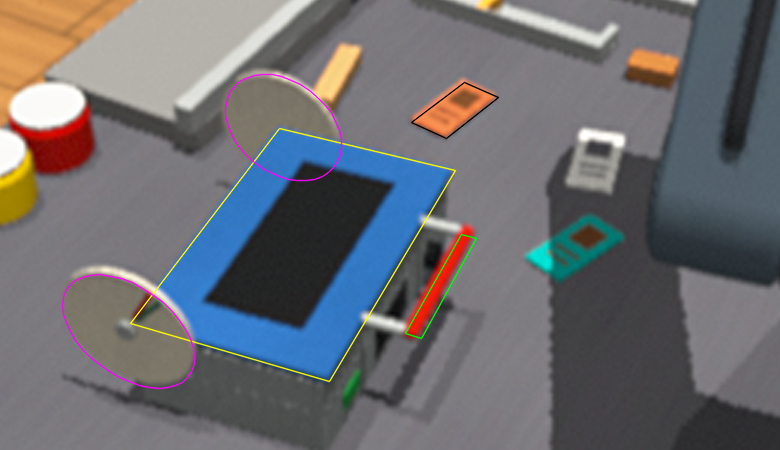

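The copper plate is confirmed in the crop at (431,209). The model overlay fits the top view within about 1 px and the side view within about 2 mm. Estimates: dryer yaw 7.5°, hinge at (652,68), handle at about (441,41,90), copper plate at (597,-284) with its long axis at 80.5°. Next I go above the handle with the fingers partly closed, to fit the gap.

>>> {"fn": "jog_arm", "kwargs": {
  "steps": [
    {"fingers":38,"delta_pos":[40,30,0],"turn":4},
    {"fingers":38,"delta_pos":[240,633,-60],"turn":78.7},
    {"fingers":38,"delta_pos":[240,633,-60],"turn":78.7},
    {"fingers":38,"delta_pos":[240,633,-60],"turn":78.7},
    {"fingers":38,"delta_pos":[240,633,-60],"turn":78.7},
    {"fingers":38,"delta_pos":[240,633,-60],"turn":78.7},
    {"fingers":38,"delta_pos":[240,633,-60],"turn":78.7},
    {"fingers":38,"delta_pos":[240,633,-60],"turn":78.7},
    {"fingers":38,"delta_pos":[240,633,-60],"turn":78.7},
    {"fingers":38,"delta_pos":[240,633,-60],"turn":78.7},
    {"fingers":38,"delta_pos":[240,633,-60],"turn":78.7},
    {"fingers":38,"delta_pos":[240,633,-60],"turn":78.7},
    {"fingers":38,"delta_pos":[240,633,-60],"turn":78.7},
    {"fingers":38,"delta_pos":[240,633,-60],"turn":78.7},
    {"fingers":38,"delta_pos":[240,633,-60],"turn":78.7},
    {"fingers":38,"delta_pos":[240,633,-60],"turn":78.7},
    {"fingers":38,"delta_pos":[240,633,-60],"turn":78.7},
    {"fingers":38,"delta_pos":[240,633,-60],"turn":78.7},
    {"fingers":38,"delta_pos":[240,633,-60],"turn":78.7},
    {"fingers":38,"delta_pos":[240,633,-60],"turn":78.7}
  ]
}}

```text
time_s: 2.67
position: [0.4411, 0.0408, 0.1796]
tcp_rot: [[0.991, -0.0, -0.13], [0.13, -0.0, 0.991], [-0.0, -1.0, -0.0]]
force: [0.2, 0.0, -0.2]
opening: 0.377
```

Run:
```python
from h import *
s=read_state();print(s['time_s'],s['position'],np.round(s['tcp_rot'],4).tolist(),s['opening'],s['joint_positions'],s['force'])
o=[]
for c in('top','side'):
    im=capture(c)[:,:,::-1];cv2.imwrite(f'pics/{c}1.png',im)
    x,y=proj(c,s['position'])[0].astype(int);o.append(cv2.resize(im[max(0,y-75):y+75,x-50:x+50],(400,600),interpolation=cv2.INTER_CUBIC))
cv2.imwrite('pics/c1.png',np.hstack(o))
```

```text
2.6667 [0.44106987 0.04081819 0.17961727] [[0.9915, -0.0002, -0.1305], [0.1305, -0.0004, 0.9915], [-0.0002, -1.0, -0.0004]] 0.3774827758679206 [-9.20816305e+00  2.20735864e+01  1.11046158e+02 -3.45560635e-02
  4.68875208e+01 -1.66808187e+01] [ 0.16342902  0.01480027 -0.17079777]
```

View pics/c1.png

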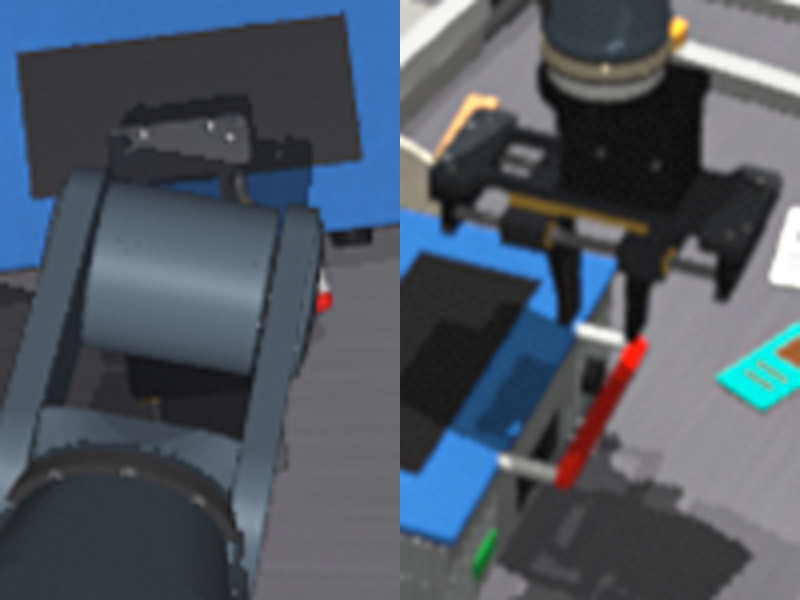

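The side crop shows the 190 mm body lying along the jaw axis. The inner finger lines up with the gap between the bar and the lid edge. This matters later: with the lid up, the body would foul it when the plate is released exactly at the bed centre. I'll set the plate down a little in front and slide it back with the gripper turned. Now I lower onto the bar.

>>> {"fn": "jog_arm", "kwargs": {
  "steps": [
    {"fingers":38,"delta_pos":[0,0,-30]},
    {"fingers":38,"delta_pos":[0,0,-55]},
    {"fingers":38,"delta_pos":[0,0,-70]},
    {"fingers":38,"delta_pos":[0,0,-80]},
    {"fingers":38,"delta_pos":[0,0,-88]},
    {"fingers":38,"delta_pos":[0,0,-92]},
    {"fingers":38,"delta_pos":[0,0,-92]}
  ]
}}

```text
$.steps[0]: bad value
```

Run:
```python
from h import *
s=read_state();print(s['time_s'],s['position'],s['opening'],s['force'])
c='side'
im=capture(c)[:,:,::-1]
x,y=proj(c,s['position'])[0].astype(int);cv2.imwrite('pics/c2.png',cv2.resize(im[max(0,y-70):y+50,x-70:x+70],None,fx=5,fy=5,interpolation=cv2.INTER_CUBIC))
```

```text
2.7667 [0.44107835 0.04013962 0.17970131] 0.38072364953637744 [1.2406237  0.00765521 0.96790909]
```

View pics/c2.png

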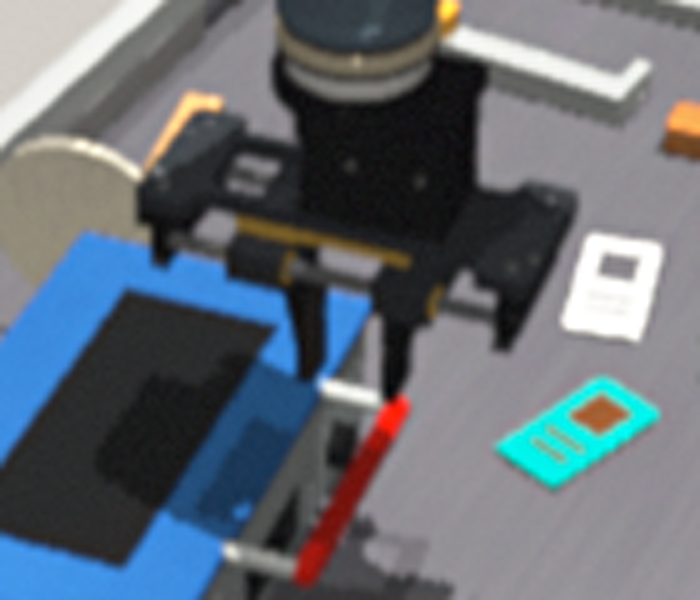

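All keys are needed in every row, so the call was refused and nothing moved. Resending with "turn".

>>> {"fn": "jog_arm", "kwargs": {
  "steps": [
    {"fingers":38,"delta_pos":[0,0,-30],"turn":0},
    {"fingers":38,"delta_pos":[0,0,-55],"turn":0},
    {"fingers":38,"delta_pos":[0,0,-70],"turn":0},
    {"fingers":38,"delta_pos":[0,0,-80],"turn":0},
    {"fingers":38,"delta_pos":[0,0,-88],"turn":0},
    {"fingers":38,"delta_pos":[0,0,-92],"turn":0},
    {"fingers":38,"delta_pos":[0,0,-92],"turn":0}
  ]
}}

```text
time_s: 3.4
position: [0.441, 0.0407, 0.0871]
tcp_rot: [[0.992, -0.001, -0.129], [0.129, 0.0, 0.992], [-0.001, -1.0, 0.0]]
force: [-0.2, -0.1, 0.1]
opening: 0.382
```

Run:
```python
from h import *
s=read_state();print(s['time_s'],s['position'],s['opening'],s['force'])
c='side'
im=capture(c)[:,:,::-1]
x,y=proj(c,s['position'])[0].astype(int);cv2.imwrite('pics/c3.png',cv2.resize(im[max(0,y-70):y+50,x-70:x+70],None,fx=5,fy=5,interpolation=cv2.INTER_CUBIC))
```

```text
3.4 [0.44104681 0.04066838 0.08708327] 0.38229260678906407 [-0.23197943 -0.1310264   0.1088095 ]
```

View pics/c3.png

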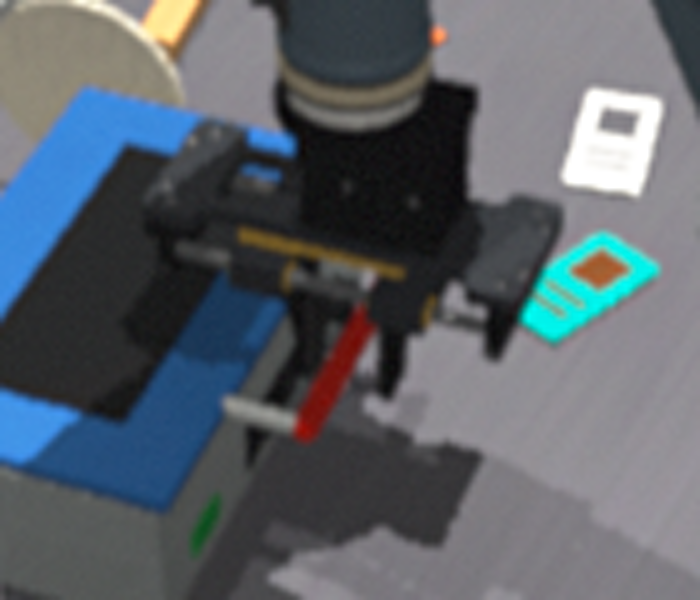

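The bar sits between the two fingers, so I close on it.

>>> {"fn": "jog_arm", "kwargs": {
  "steps": [
    {"fingers":0,"delta_pos":[0,0,0],"turn":0},
    {"fingers":0,"delta_pos":[0,0,0],"turn":0},
    {"fingers":0,"delta_pos":[0,0,0],"turn":0},
    {"fingers":0,"delta_pos":[0,0,0],"turn":0},
    {"fingers":0,"delta_pos":[0,0,0],"turn":0},
    {"fingers":0,"delta_pos":[0,0,0],"turn":0}
  ]
}}

```text
time_s: 3.95
position: [0.4413, 0.0413, 0.0878]
tcp_rot: [[0.991, 0.0, -0.131], [0.131, -0.0, 0.991], [0.0, -1.0, -0.0]]
force: [-1.1, -0.4, 0.9]
opening: 0.148
```

Run:
```python
from h import *
s=read_state();print(s['time_s'],s['position'],s['opening']*87,s['force'])
# arc deltas from theta=0
u=np.array([np.cos(np.radians(7.5)),np.sin(np.radians(7.5)),0])
for th in [0,4,8,12,18,24,30,36,42,48,54,60,66,72,78,84,88,91,92]:
    t=np.radians(th);print(th,np.round(215*(1-np.cos(t))*u+[0,0,215*np.sin(t)],0))
```

```text
3.95 [0.44132175 0.04130747 0.0878192 ] 12.835291415597492 [-1.11888159 -0.36229122  0.86174319]
0 [0. 0. 0.]
4 [ 1.  0. 15.]
8 [ 2.  0. 30.]
12 [ 5.  1. 45.]
18 [10.  1. 66.]
24 [18.  2. 87.]
30 [ 29.   4. 107.]
36 [ 41.   5. 126.]
42 [ 55.   7. 144.]
48 [ 71.   9. 160.]
54 [ 88.  12. 174.]
60 [107.  14. 186.]
66 [126.  17. 196.]
72 [147.  19. 204.]
78 [169.  22. 210.]
84 [191.  25. 214.]
88 [206.  27. 215.]
91 [217.  29. 215.]
92 [221.  29. 215.]
```

>>> {"fn": "jog_arm", "kwargs": {
  "steps": [
    {"fingers":0,"delta_pos":[0,0,7],"turn":0},
    {"fingers":0,"delta_pos":[1,0,15],"turn":0},
    {"fingers":0,"delta_pos":[2,0,30],"turn":0},
    {"fingers":0,"delta_pos":[5,1,45],"turn":0},
    {"fingers":0,"delta_pos":[10,1,66],"turn":0},
    {"fingers":0,"delta_pos":[18,2,87],"turn":0},
    {"fingers":0,"delta_pos":[18,2,87],"turn":0}
  ]
}}

```text
time_s: 4.53
position: [0.4598, 0.0435, 0.1779]
tcp_rot: [[0.991, 0.002, -0.131], [0.131, -0.0, 0.991], [0.002, -1.0, -0.001]]
force: [-1.4, 0.3, -1.7]
opening: 0.149
```

>>> {"fn": "jog_arm", "kwargs": {
  "steps": [
    {"fingers":0,"delta_pos":[11,2,20],"turn":0},
    {"fingers":0,"delta_pos":[23,3,39],"turn":0},
    {"fingers":0,"delta_pos":[37,5,57],"turn":0},
    {"fingers":0,"delta_pos":[53,7,73],"turn":0},
    {"fingers":0,"delta_pos":[70,10,87],"turn":0},
    {"fingers":0,"delta_pos":[89,12,99],"turn":0},
    {"fingers":0,"delta_pos":[108,15,109],"turn":0},
    {"fingers":0,"delta_pos":[129,17,117],"turn":0},
    {"fingers":0,"delta_pos":[151,20,123],"turn":0},
    {"fingers":0,"delta_pos":[165,22,126],"turn":0},
    {"fingers":0,"delta_pos":[173,23,127],"turn":0},
    {"fingers":0,"delta_pos":[180,24,128],"turn":0},
    {"fingers":0,"delta_pos":[188,25,128],"turn":0},
    {"fingers":0,"delta_pos":[188,25,128],"turn":0},
    {"fingers":0,"delta_pos":[188,25,128],"turn":0}
  ]
}}

```text
time_s: 5.78
position: [0.6481, 0.0687, 0.3041]
tcp_rot: [[0.991, 0.003, -0.131], [0.131, 0.0, 0.991], [0.003, -1.0, -0.0]]
force: [0.1, 1.3, 6.2]
opening: 0.15
```

Run:
```python
from h import *
s=read_state();print(s['time_s'],s['position'],s['opening']*87,s['force'])
c='side'
im=capture(c)[:,:,::-1]
cv2.imwrite('pics/s4.png',im)
```

```text
5.7833 [0.64813541 0.06866849 0.30410248] 13.042812314043621 [0.10957474 1.28101763 6.18544391]
```

View pics/s4.png

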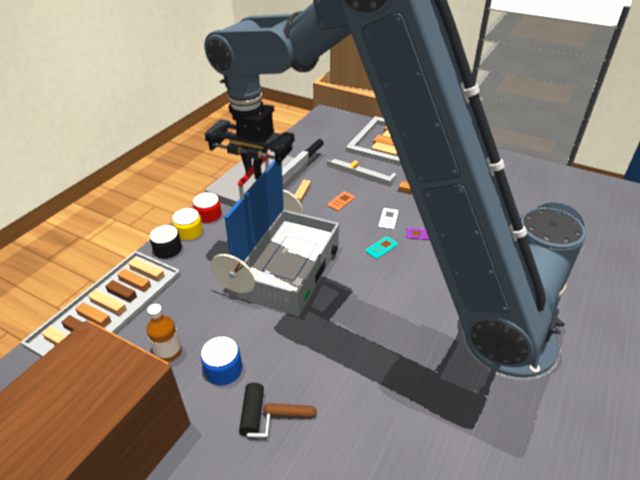

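The lid stands at about 89°, held by the handle. I open the fingers and lift clear upward.

>>> {"fn": "jog_arm", "kwargs": {
  "steps": [
    {"fingers":38,"delta_pos":[0,0,0],"turn":0},
    {"fingers":38,"delta_pos":[2,0,0],"turn":0},
    {"fingers":38,"delta_pos":[4,0,0],"turn":0},
    {"fingers":38,"delta_pos":[8,1,5],"turn":0},
    {"fingers":38,"delta_pos":[10,1,20],"turn":0},
    {"fingers":45,"delta_pos":[10,1,45],"turn":0},
    {"fingers":65,"delta_pos":[10,1,60],"turn":0},
    {"fingers":70,"delta_pos":[10,1,60],"turn":0}
  ]
}}

```text
time_s: 6.5
position: [0.659, 0.0691, 0.3664]
tcp_rot: [[0.991, 0.007, -0.13], [0.13, -0.001, 0.991], [0.006, -1.0, -0.002]]
force: [-0.2, -0.5, 0.8]
opening: 0.517
```

Run:
```python
from h import *
s=read_state();print(s['time_s'],s['position'],s['opening']*87,s['force'])
c='side'
im=capture(c)[:,:,::-1]
cv2.imwrite('pics/s5.png',cv2.resize(im[100:320,180:380],None,fx=2.7,fy=2.7,interpolation=cv2.INTER_CUBIC))
for t in ('copper_plate','handle','bed'):
  for d in tip_of(t,c)[:3]: print(t,np.round(d['position'],4),d['confidence'])
```

```text
6.5 [0.6589558  0.06912272 0.36643305] 44.98705011546369 [-0.17047152 -0.45270118  0.8461811 ]
copper_plate [ 0.3995 -0.1465  0.002 ] 0.73
copper_plate [ 0.6019 -0.2901 -0.0028] 0.66
copper_plate [ 0.3143 -0.2548  0.0041] 0.63
handle [0.6721 0.0702 0.3021] 0.69
bed [0.5704 0.0525 0.0488] 0.97
```

View pics/s5.png

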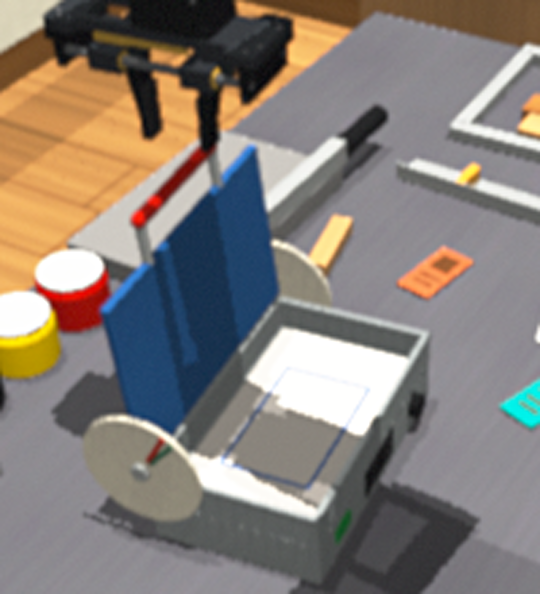

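The lid stands open by itself, with the handle at about (672,70,302), i.e. at its stop. Now to the copper plate.

>>> {"fn": "jog_arm", "kwargs": {
  "steps": [
    {"fingers":75,"delta_pos":[0,-40,10],"turn":0},
    {"fingers":75,"delta_pos":[-10,-80,10],"turn":-5},
    {"fingers":75,"delta_pos":[-20,-120,10],"turn":-10},
    {"fingers":75,"delta_pos":[-30,-160,0],"turn":-17},
    {"fingers":75,"delta_pos":[-60,-353,-263],"turn":-17},
    {"fingers":75,"delta_pos":[-60,-353,-263],"turn":-17},
    {"fingers":75,"delta_pos":[-60,-353,-263],"turn":-17},
    {"fingers":75,"delta_pos":[-60,-353,-263],"turn":-17},
    {"fingers":75,"delta_pos":[-60,-353,-263],"turn":-17},
    {"fingers":75,"delta_pos":[-60,-353,-263],"turn":-17},
    {"fingers":75,"delta_pos":[-60,-353,-263],"turn":-17},
    {"fingers":75,"delta_pos":[-60,-353,-263],"turn":-17},
    {"fingers":75,"delta_pos":[-60,-353,-263],"turn":-17},
    {"fingers":75,"delta_pos":[-60,-353,-263],"turn":-17},
    {"fingers":75,"delta_pos":[-60,-353,-263],"turn":-17},
    {"fingers":75,"delta_pos":[-60,-353,-263],"turn":-17}
  ]
}}

```text
time_s: 8.03
position: [0.5981, -0.2829, 0.1009]
tcp_rot: [[0.986, 0.002, 0.164], [-0.164, -0.001, 0.986], [0.002, -1.0, -0.001]]
force: [-0.8, -0.6, 0.3]
opening: 0.751
```

Run:
```python
from h import *
s=read_state();print(s['time_s'],s['position'],s['opening']*87,s['force'],s['tcp_rot'][:,0],s['tcp_rot'][:,1])
o=[]
for c in ('top','side'):
    im=capture(c)[:,:,::-1]
    x,y=proj(c,[.597,-.284,.03])[0].astype(int);o.append(cv2.resize(im[y-50:y+50,x-50:x+50],(400,400),interpolation=cv2.INTER_CUBIC))
cv2.imwrite('pics/c6.png',np.hstack(o))
```

```text
8.0333 [ 0.59814535 -0.28292765  0.1009131 ] 65.31457866745929 [-0.8215098  -0.61789507  0.3094129 ] [ 0.98641968 -0.16423375  0.00186704] [ 1.75265729e-03 -8.41348179e-04 -9.99998110e-01]
```

View pics/c6.png

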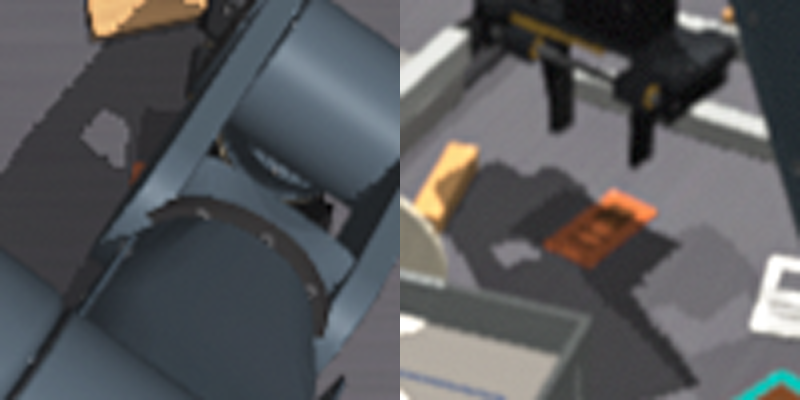

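>>> {"fn": "jog_arm", "kwargs": {
  "steps": [
    {"fingers":75,"delta_pos":[0,0,-30],"turn":0},
    {"fingers":75,"delta_pos":[0,0,-55],"turn":0},
    {"fingers":75,"delta_pos":[0,0,-68],"turn":0},
    {"fingers":75,"delta_pos":[0,0,-75],"turn":0},
    {"fingers":75,"delta_pos":[0,0,-79],"turn":0},
    {"fingers":75,"delta_pos":[0,0,-81],"turn":0},
    {"fingers":75,"delta_pos":[0,0,-81],"turn":0}
  ]
}}

```text
time_s: 8.72
position: [0.5979, -0.2839, 0.0193]
tcp_rot: [[0.986, 0.001, 0.165], [-0.165, -0.001, 0.986], [0.001, -1.0, -0.001]]
force: [0.4, -0.1, 0.4]
opening: 0.746
```

Run:
```python
from h import *
s=read_state();print(s['time_s'],s['position'],s['opening']*87,s['force'])
c='side';im=capture(c)[:,:,::-1]
x,y=proj(c,[.597,-.284,.03])[0].astype(int);cv2.imwrite('pics/c7.png',cv2.resize(im[y-50:y+50,x-50:x+50],(600,600),interpolation=cv2.INTER_CUBIC))
```

```text
8.7167 [ 0.59786691 -0.28391347  0.01926358] 64.9331556265653 [ 0.37760771 -0.07032351  0.35208709]
```

View pics/c7.png

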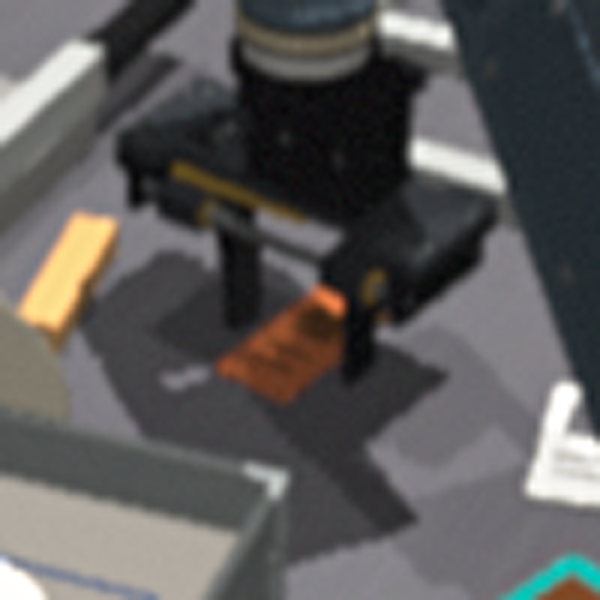

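The fingers straddle the plate, so I close and lift slightly.

>>> {"fn": "jog_arm", "kwargs": {
  "steps": [
    {"fingers":35,"delta_pos":[0,0,-1],"turn":0},
    {"fingers":35,"delta_pos":[0,0,-1],"turn":0},
    {"fingers":35,"delta_pos":[0,0,-1],"turn":0},
    {"fingers":35,"delta_pos":[0,0,-1],"turn":0},
    {"fingers":35,"delta_pos":[0,0,-1],"turn":0},
    {"fingers":35,"delta_pos":[0,0,-1],"turn":0},
    {"fingers":35,"delta_pos":[0,0,10],"turn":0},
    {"fingers":35,"delta_pos":[0,0,30],"turn":0},
    {"fingers":35,"delta_pos":[0,0,60],"turn":0},
    {"fingers":35,"delta_pos":[0,0,100],"turn":0},
    {"fingers":35,"delta_pos":[0,0,141],"turn":0},
    {"fingers":35,"delta_pos":[0,0,141],"turn":0}
  ]
}}

```text
time_s: 9.77
position: [0.6015, -0.2865, 0.169]
tcp_rot: [[0.986, 0.013, 0.165], [-0.165, -0.009, 0.986], [0.015, -1.0, -0.007]]
force: [1.9, -0.4, -1.1]
opening: 0.506
```

Run:
```python
from h import *
s=read_state();print(s['time_s'],s['position'],s['opening']*87,s['force'])
c='side';im=capture(c)[:,:,::-1]
x,y=proj(c,s['position'])[0].astype(int);cv2.imwrite('pics/c8.png',cv2.resize(im[y-50:y+50,x-50:x+50],(600,600),interpolation=cv2.INTER_CUBIC))
```

```text
9.7667 [ 0.60149847 -0.28648589  0.16899079] 44.05840191786728 [ 1.87065976 -0.43477689 -1.11375195]
```

View pics/c8.png

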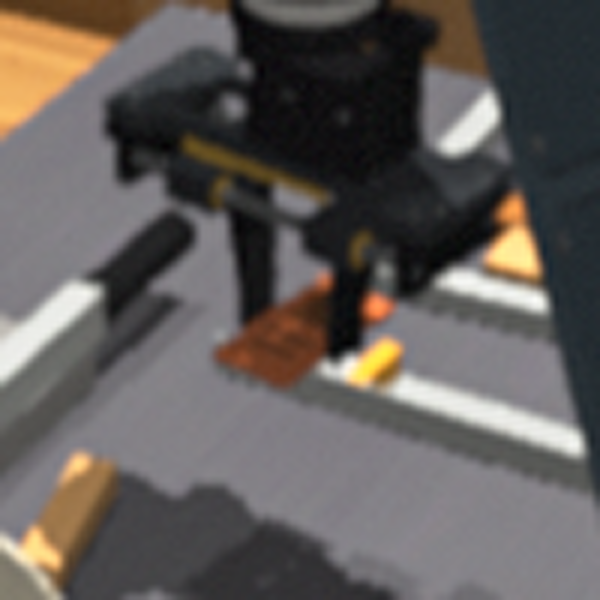

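The plate is gripped (44 mm), level and lifted. I measure the bed frame now, while the view is clear.

Run:
```python
from h import *
o=[]
for c in('top','side'):
    im=capture(c)[:,:,::-1].copy();cv2.imwrite(f'pics/{c}9.png',im)
    big=cv2.resize(im,None,fx=4,fy=4,interpolation=cv2.INTER_CUBIC)
    for dx,col in((0,(0,0,255)),(2,(0,255,0))):
        u=np.array([np.cos(np.radians(7.5)),np.sin(np.radians(7.5)),0]);v=np.array([-u[1],u[0],0])
        B=np.array([568.2,57.4,50])+dx*u
        for a,b,zz in((45,75,0),(79,134,0),(85,140,35)):
            P=[B+i*a*u+j*b*v+[0,0,zz] for i,j in((-1,-1),(1,-1),(1,1),(-1,1))]
            cv2.polylines(big,[((proj(c,np.array(P)/1000)+.5)*4).astype(int)],True,col,1,cv2.LINE_AA)
    x,y=proj(c,B/1000)[0].astype(int);o.append(big[(y-60)*4:(y+60)*4,(x-75)*4:(x+75)*4])
    for d in tip_of('bed',c)[:2]:print(c,d['position'],d['confidence'])
cv2.imwrite('pics/b9t.png',o[0]);cv2.imwrite('pics/b9s.png',o[1])
```

```text
top [0.5695, 0.0543, 0.0517] 0.75
side [0.5721, 0.0532, 0.0523] 0.8
```

View pics/b9t.png

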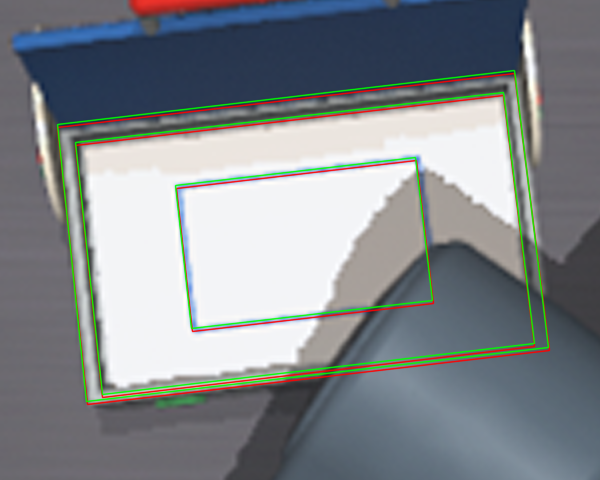

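View pics/b9s.png

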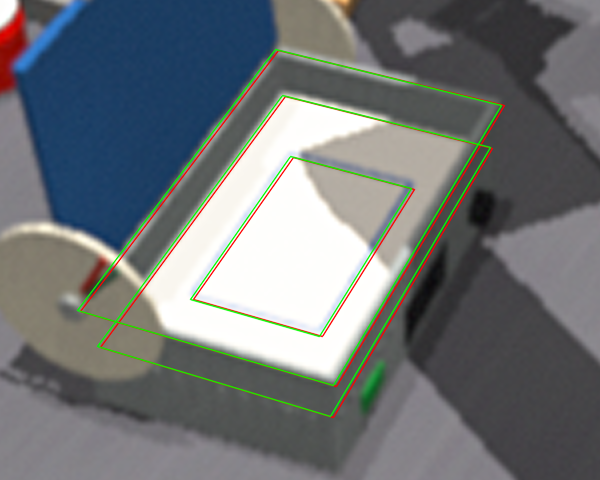

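>>> {"fn": "jog_arm", "kwargs": {
  "steps": [
    {"fingers":35,"delta_pos":[-15,20,0],"turn":2},
    {"fingers":35,"delta_pos":[-36,45,0],"turn":6},
    {"fingers":35,"delta_pos":[-48,75,0],"turn":11},
    {"fingers":35,"delta_pos":[-48,110,0],"turn":17},
    {"fingers":35,"delta_pos":[-48,145,0],"turn":17},
    {"fingers":35,"delta_pos":[-48,180,0],"turn":17},
    {"fingers":35,"delta_pos":[-48,215,0],"turn":17},
    {"fingers":35,"delta_pos":[-48,250,0],"turn":17},
    {"fingers":35,"delta_pos":[-46,285,0],"turn":17},
    {"fingers":35,"delta_pos":[-46,315,0],"turn":17},
    {"fingers":35,"delta_pos":[-46,332,0],"turn":17},
    {"fingers":35,"delta_pos":[-46,338,0],"turn":17},
    {"fingers":35,"delta_pos":[-46,338,0],"turn":17},
    {"fingers":35,"delta_pos":[-46,338,0],"turn":17}
  ]
}}

```text
time_s: 11.18
position: [0.5507, 0.0538, 0.1585]
tcp_rot: [[0.991, -0.002, -0.131], [0.131, -0.0, 0.991], [-0.002, -1.0, -0.0]]
force: [0.5, -0.3, -1.6]
opening: 0.512
```

Run:
```python
from h import *
s=read_state();print(s['time_s'],s['position'],s['opening']*87,s['force'],s['tcp_rot'][:,0],s['tcp_rot'][:,1])
c='side';im=capture(c)[:,:,::-1]
x,y=proj(c,s['position'])[0].astype(int);cv2.imwrite('pics/c10.png',cv2.resize(im[y-75:y+75,x-75:x+75],(600,600),interpolation=cv2.INTER_CUBIC))
```

```text
11.1833 [0.55070707 0.05383286 0.1584864 ] 44.53704774738531 [ 0.49923637 -0.28620566 -1.61576907] [ 0.99141059  0.13076746 -0.002217  ] [-2.18142759e-03 -4.15285069e-04 -9.99997534e-01]
```

View pics/c10.png

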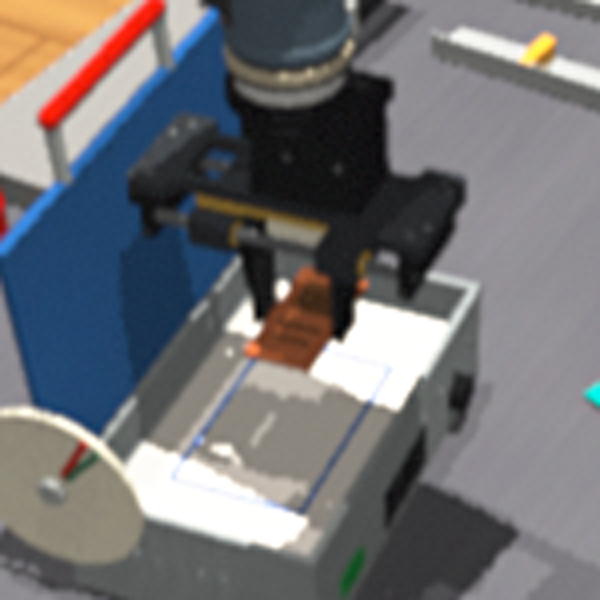

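>>> {"fn": "jog_arm", "kwargs": {
  "steps": [
    {"fingers":35,"delta_pos":[0,0,-25],"turn":0},
    {"fingers":35,"delta_pos":[0,0,-50],"turn":0},
    {"fingers":35,"delta_pos":[0,0,-68],"turn":0},
    {"fingers":35,"delta_pos":[0,0,-77],"turn":0},
    {"fingers":35,"delta_pos":[0,0,-82],"turn":0},
    {"fingers":35,"delta_pos":[0,0,-85],"turn":0},
    {"fingers":35,"delta_pos":[0,0,-87],"turn":0},
    {"fingers":35,"delta_pos":[0,0,-88],"turn":0},
    {"fingers":35,"delta_pos":[0,0,-88],"turn":0},
    {"fingers":35,"delta_pos":[0,0,-88],"turn":0}
  ]
}}

```text
time_s: 12.07
position: [0.5518, 0.0543, 0.0723]
tcp_rot: [[0.991, 0.002, -0.13], [0.13, -0.0, 0.991], [0.002, -1.0, -0.0]]
force: [-0.1, -0.1, -1.9]
opening: 0.505
```

>>> {"fn": "jog_arm", "kwargs": {
  "steps": [
    {"fingers":35,"delta_pos":[0,0,-1],"turn":0},
    {"fingers":35,"delta_pos":[0,0,-2],"turn":0},
    {"fingers":35,"delta_pos":[0,0,-3],"turn":0},
    {"fingers":35,"delta_pos":[0,0,-3],"turn":0},
    {"fingers":35,"delta_pos":[0,0,-3],"turn":0}
  ]
}}

```text
time_s: 12.48
position: [0.5512, 0.0544, 0.0685]
tcp_rot: [[0.991, -0.0, -0.13], [0.13, 0.0, 0.991], [-0.0, -1.0, 0.0]]
force: [-0.0, -0.5, -1.8]
opening: 0.511
```

Run:
```python
from h import *
s=read_state();print(s['time_s'],s['position'],s['opening']*87,s['force'],s['tcp_rot'][:,0],s['tcp_rot'][:,1])
c='side';im=capture(c)[:,:,::-1]
x,y=proj(c,s['position'])[0].astype(int);cv2.imwrite('pics/c11.png',cv2.resize(im[y-75:y+75,x-75:x+75],(600,600),interpolation=cv2.INTER_CUBIC))
```

```text
12.4833 [0.55117082 0.05435957 0.06849552] 44.41375870043142 [-0.03279895 -0.52147796 -1.83523527] [ 9.91478677e-01  1.30268942e-01 -1.90210740e-04] [-1.95278220e-04  2.61263717e-05 -9.99999981e-01]
```

View pics/c11.png

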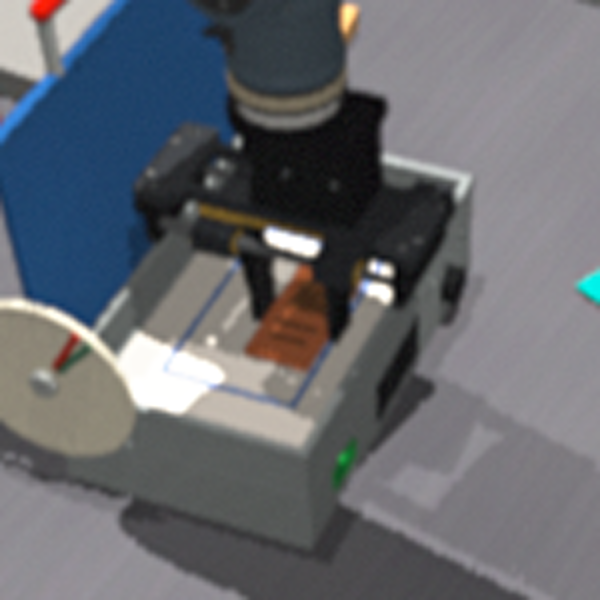

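>>> {"fn": "jog_arm", "kwargs": {
  "steps": [
    {"fingers":35,"delta_pos":[0,0,-0.5],"turn":0},
    {"fingers":35,"delta_pos":[0,0,-1],"turn":0},
    {"fingers":35,"delta_pos":[0,0,-1],"turn":0},
    {"fingers":35,"delta_pos":[0,0,-1],"turn":0}
  ]
}}

```text
time_s: 12.87
position: [0.5513, 0.0543, 0.068]
tcp_rot: [[0.991, 0.0, -0.13], [0.13, -0.0, 0.991], [0.0, -1.0, -0.0]]
force: [-1.3, -0.2, 3.7]
opening: 0.507
```

Contact (the weight has become +3.7 N). I open gently, lift, and turn the gripper 90° for the push.

>>> {"fn": "jog_arm", "kwargs": {
  "steps": [
    {"fingers":54,"delta_pos":[0,0,0],"turn":0},
    {"fingers":60,"delta_pos":[0,0,0],"turn":0},
    {"fingers":64,"delta_pos":[0,0,0],"turn":0},
    {"fingers":64,"delta_pos":[0,0,0],"turn":0},
    {"fingers":64,"delta_pos":[0,0,10],"turn":0},
    {"fingers":64,"delta_pos":[-5,0,35],"turn":0},
    {"fingers":64,"delta_pos":[-20,-3,60],"turn":0},
    {"fingers":64,"delta_pos":[-50,-6,75],"turn":0},
    {"fingers":64,"delta_pos":[-50,-6,75],"turn":0}
  ]
}}

```text
time_s: 13.62
position: [0.4964, 0.0487, 0.1451]
tcp_rot: [[0.991, -0.004, -0.131], [0.131, 0.0, 0.991], [-0.004, -1.0, 0.001]]
force: [-0.7, -0.2, -0.5]
opening: 0.638
```

Run:
```python
from h import *
s=read_state();print(s['time_s'],s['position'],s['opening']*87,s['force'],s['joint_positions'])
c='side';im=capture(c)[:,:,::-1];cv2.imwrite('pics/side12.png',im)
x,y=proj(c,[.56,.05,.06])[0].astype(int);cv2.imwrite('pics/c12.png',cv2.resize(im[y-60:y+60,x-60:x+60],(600,600),interpolation=cv2.INTER_CUBIC))
for d in trace('copper_plate',c)[:6]:
    r=rect(c,d['mask'],.055);print(d['confidence'],[np.round(x,1) for x in r])
```

```text
13.6167 [0.49644425 0.04868494 0.14508635] 55.48150083890285 [-0.70379371 -0.16762527 -0.53702838] [-7.24616287e+00  2.90638133e+01  1.05060277e+02 -2.37452597e-02
  4.60823637e+01 -1.47367356e+01]
0.93 [array([376. , -90.3]), array([85.7, 43.8]), np.float32(72.4), array([376.1, -89.4])]
0.7 [array([550.,  54.]), array([44.6, 91.7]), np.float32(96.8), array([549.6,  55.4])]
0.66 [array([ 318.9, -188.1]), array([43.3, 46.1]), np.float32(112.3), array([ 319.2, -186.6])]
```

View pics/c12.png

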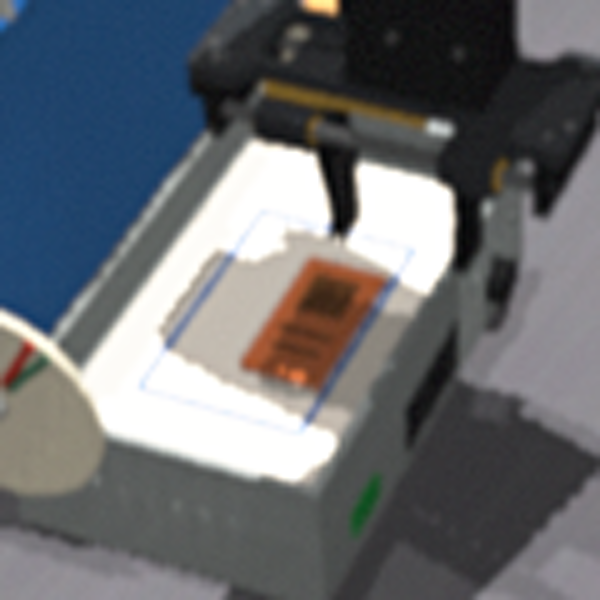

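The plate lies square at about (551,54.5), 19 mm in front of the centre as planned. I turn the gripper 90° and come down in front of it, so both fingers push it evenly.

>>> {"fn": "jog_arm", "kwargs": {
  "steps": [
    {"fingers":64,"delta_pos":[5,1,0],"turn":-7},
    {"fingers":64,"delta_pos":[10,1,0],"turn":-14},
    {"fingers":64,"delta_pos":[10,1,0],"turn":-21},
    {"fingers":64,"delta_pos":[10,1,0],"turn":-28},
    {"fingers":64,"delta_pos":[10,1,0],"turn":-35},
    {"fingers":64,"delta_pos":[10,1,0],"turn":-42},
    {"fingers":64,"delta_pos":[10,1,0],"turn":-49},
    {"fingers":64,"delta_pos":[10,1,0],"turn":-56},
    {"fingers":64,"delta_pos":[10,1,0],"turn":-63},
    {"fingers":64,"delta_pos":[10,1,0],"turn":-70},
    {"fingers":64,"delta_pos":[10,1,0],"turn":-77},
    {"fingers":64,"delta_pos":[10,1,0],"turn":-84},
    {"fingers":64,"delta_pos":[10,1,0],"turn":-90},
    {"fingers":64,"delta_pos":[10,1,-25],"turn":-90},
    {"fingers":64,"delta_pos":[10,1,-45],"turn":-90},
    {"fingers":64,"delta_pos":[10,1,-60],"turn":-90},
    {"fingers":64,"delta_pos":[10,1,-68],"turn":-90},
    {"fingers":64,"delta_pos":[10,1,-73],"turn":-90},
    {"fingers":64,"delta_pos":[10,1,-73],"turn":-90}
  ]
}}

```text
time_s: 15.3
position: [0.5113, 0.0493, 0.0685]
tcp_rot: [[0.13, -0.001, 0.991], [-0.991, 0.0, 0.13], [-0.0, -1.0, -0.001]]
force: [0.5, 0.1, -0.2]
opening: 0.64
```

Run:
```python
from h import *
s=read_state();print(s['time_s'],s['position'],s['opening']*87,s['force'],s['tcp_rot'][:,0])
c='side';im=capture(c)[:,:,::-1];cv2.imwrite('pics/side13.png',im)
x,y=proj(c,[.56,.05,.06])[0].astype(int);cv2.imwrite('pics/c13.png',cv2.resize(im[y-60:y+60,x-60:x+60],(600,600),interpolation=cv2.INTER_CUBIC))
```

```text
15.3 [0.51133043 0.0493098  0.06849345] 55.706879779066576 [ 0.47901693  0.09159129 -0.20216494] [ 1.30185111e-01 -9.91489635e-01 -3.75147732e-04]
```

View pics/c13.png

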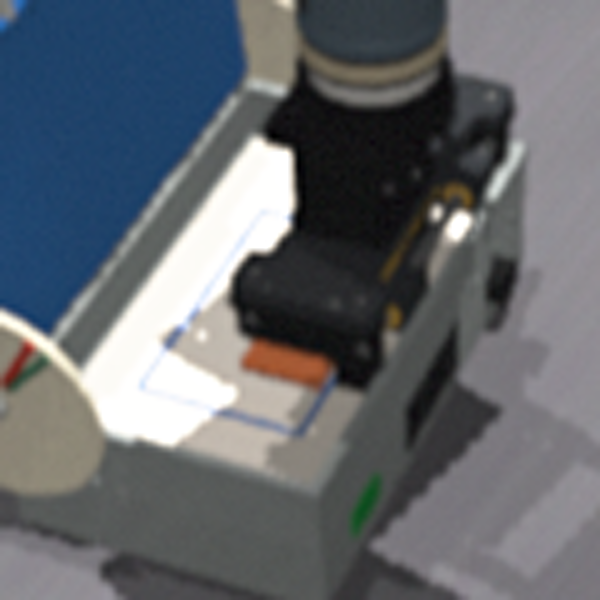

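>>> {"fn": "jog_arm", "kwargs": {
  "steps": [
    {"fingers":64,"delta_pos":[4,0.5,0],"turn":0},
    {"fingers":64,"delta_pos":[7,0.9,0],"turn":0},
    {"fingers":64,"delta_pos":[9,1.2,0],"turn":0},
    {"fingers":64,"delta_pos":[11,1.4,0],"turn":0},
    {"fingers":64,"delta_pos":[13,1.7,0],"turn":0},
    {"fingers":64,"delta_pos":[15,2,0],"turn":0},
    {"fingers":64,"delta_pos":[17,2.2,0],"turn":0},
    {"fingers":64,"delta_pos":[19,2.5,0],"turn":0},
    {"fingers":64,"delta_pos":[21,2.8,0],"turn":0},
    {"fingers":64,"delta_pos":[23,3,0],"turn":0},
    {"fingers":64,"delta_pos":[25,3.3,0],"turn":0},
    {"fingers":64,"delta_pos":[25,3.3,0],"turn":0}
  ]
}}

```text
time_s: 16.35
position: [0.5371, 0.0526, 0.0695]
tcp_rot: [[0.13, 0.001, 0.991], [-0.991, 0.0, 0.13], [0.0, -1.0, 0.001]]
force: [-1.8, -0.0, 0.5]
opening: 0.635
```

Run:
```python
from h import *
s=read_state();print(s['time_s'],s['position'],s['opening']*87,s['force'],s['tcp_rot'][:,0])
c='side';im=capture(c)[:,:,::-1];cv2.imwrite('pics/side14.png',im)
x,y=proj(c,[.56,.05,.06])[0].astype(int);cv2.imwrite('pics/c14.png',cv2.resize(im[y-60:y+60,x-60:x+60],(600,600),interpolation=cv2.INTER_CUBIC))
```

```text
16.35 [0.53709836 0.05262906 0.0695477 ] 55.24605784054066 [-1.75592063 -0.03372941  0.54052493] [ 1.30139633e-01 -9.91495663e-01  1.62690552e-04]
```

View pics/c14.png

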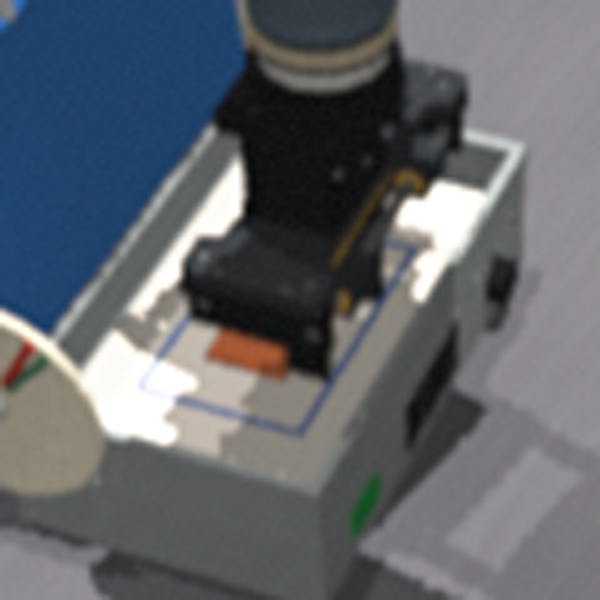

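>>> {"fn": "jog_arm", "kwargs": {
  "steps": [
    {"fingers":64,"delta_pos":[-6,-0.8,0],"turn":0},
    {"fingers":64,"delta_pos":[-10,-1.3,5],"turn":0},
    {"fingers":64,"delta_pos":[-12,-2,30],"turn":0},
    {"fingers":64,"delta_pos":[-30,-4,60],"turn":7},
    {"fingers":64,"delta_pos":[-60,-8,80],"turn":14},
    {"fingers":64,"delta_pos":[-70,-45,100],"turn":21},
    {"fingers":64,"delta_pos":[-75,-85,120],"turn":28},
    {"fingers":64,"delta_pos":[-75,-125,140],"turn":35},
    {"fingers":64,"delta_pos":[-75,-150,140],"turn":42},
    {"fingers":64,"delta_pos":[-75,-150,140],"turn":49}
  ]
}}

```text
time_s: 17.23
position: [0.4633, -0.1026, 0.2122]
tcp_rot: [[0.811, 0.008, 0.585], [-0.585, -0.005, 0.811], [0.009, -1.0, 0.0]]
force: [0.6, 0.4, -0.0]
opening: 0.638
```

Run:
```python
from h import *
s=read_state();print(s['time_s'],s['position'],s['force'])
o=[]
B=np.array([570.3,56.5,50]);u=np.array([np.cos(np.radians(7.5)),np.sin(np.radians(7.5)),0]);v=np.array([-u[1],u[0],0])
for c in('top','side'):
    im=capture(c)[:,:,::-1].copy();cv2.imwrite(f'pics/{c}15.png',im)
    big=cv2.resize(im,None,fx=5,fy=5,interpolation=cv2.INTER_CUBIC)
    P=[B+i*22.5*u+j*45*v+[0,0,5] for i,j in((-1,-1),(1,-1),(1,1),(-1,1))]
    cv2.polylines(big,[((proj(c,np.array(P)/1000)+.5)*5).astype(int)],True,(0,255,0),1,cv2.LINE_AA)
    x,y=proj(c,B/1000)[0].astype(int);o.append(big[(y-50)*5:(y+50)*5,(x-40)*5:(x+40)*5])
    for d in trace('copper_plate',c)[:6]:
        r=rect(c,d['mask'],.055)
        if abs(r[3][1]-56)<60 and abs(r[3][0]-570)<50: print(c,d['confidence'],[np.round(x,1) for x in r])
cv2.imwrite('pics/c15.png',np.hstack(o))
```

```text
17.2333 [ 0.46325377 -0.10262286  0.21215893] [ 0.6084169   0.43316115 -0.02111892]
top 0.6 [array([568.3,  55.4]), array([45.3, 89.9]), np.float32(97.9), array([568.4,  55.6])]
side 0.73 [array([570.1,  55.8]), array([ 49.9, 100.5]), np.float32(98.9), array([569.9,  57.1])]
```

View pics/c15.png

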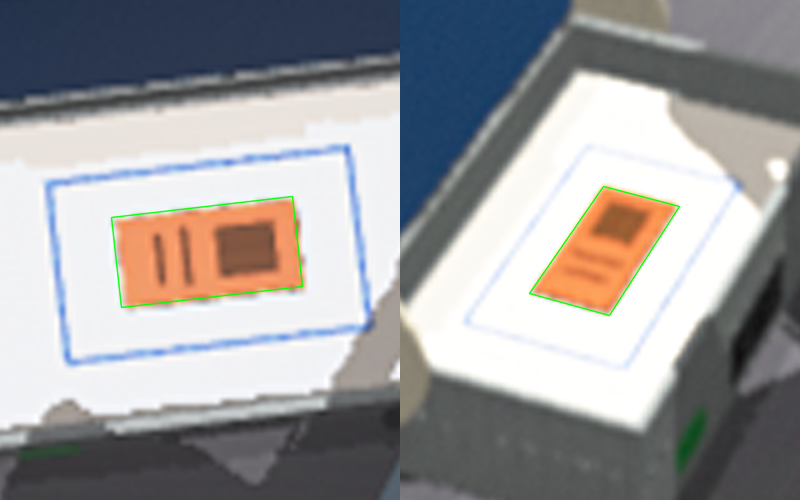

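The plate is flat and square inside the printed frame, within about 2 mm of the middle in both views. Next, up and over to the open lid's handle.

>>> {"fn": "jog_arm", "kwargs": {
  "steps": [
    {"fingers":45,"delta_pos":[0,0,40],"turn":5},
    {"fingers":45,"delta_pos":[0,10,80],"turn":10},
    {"fingers":45,"delta_pos":[5,20,120],"turn":15},
    {"fingers":45,"delta_pos":[20,35,155],"turn":22},
    {"fingers":45,"delta_pos":[50,60,162],"turn":29},
    {"fingers":45,"delta_pos":[80,85,162],"turn":36},
    {"fingers":45,"delta_pos":[110,110,162],"turn":41},
    {"fingers":45,"delta_pos":[140,130,162],"turn":41},
    {"fingers":45,"delta_pos":[170,150,162],"turn":41},
    {"fingers":45,"delta_pos":[195,163,162],"turn":41},
    {"fingers":45,"delta_pos":[208,168,162],"turn":41},
    {"fingers":45,"delta_pos":[210,168.7,162],"turn":41},
    {"fingers":45,"delta_pos":[210,168.7,162],"turn":41},
    {"fingers":45,"delta_pos":[210,168.7,162],"turn":41}
  ]
}}

```text
time_s: 18.6
position: [0.6698, 0.0721, 0.3707]
tcp_rot: [[0.996, -0.003, -0.088], [0.088, -0.0, 0.996], [-0.003, -1.0, 0.0]]
force: [-0.2, -0.1, 0.6]
opening: 0.448
```

Run:
```python
from h import *
s=read_state();print(s['time_s'],s['position'],s['force'],s['tcp_rot'][:,0])
c='side'
im=capture(c)[:,:,::-1]
x,y=proj(c,s['position'])[0].astype(int);cv2.imwrite('pics/c16.png',cv2.resize(im[max(0,y-40):y+80,x-60:x+60],(600,600),interpolation=cv2.INTER_CUBIC))
for d in tip_of('handle',c)[:3]: print(d['position'],d['confidence'])
```

```text
18.6 [0.66984072 0.07206869 0.37066712] [-0.17817773 -0.09458013  0.55699255] [ 0.99609186  0.08827869 -0.00280644]
[0.6751, 0.066, 0.3026] 0.8
```

View pics/c16.png

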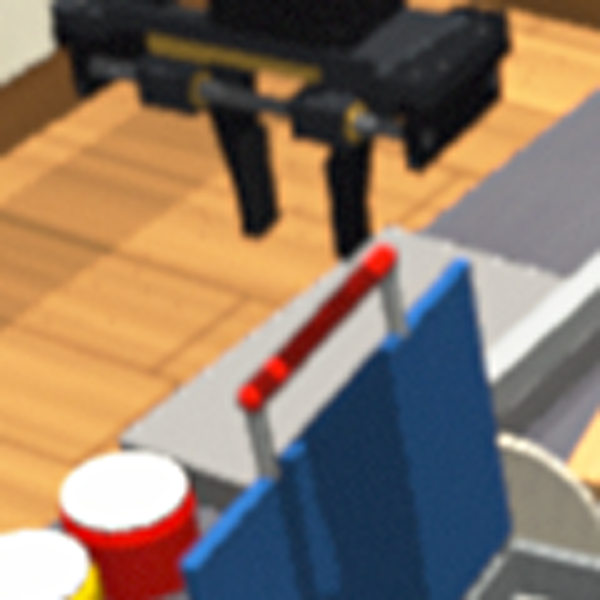

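>>> {"fn": "jog_arm", "kwargs": {
  "steps": [
    {"fingers":45,"delta_pos":[2,-1,-20],"turn":2.4},
    {"fingers":45,"delta_pos":[2,-1,-40],"turn":2.4},
    {"fingers":45,"delta_pos":[2,-1,-53],"turn":2.4},
    {"fingers":45,"delta_pos":[2,-1,-62],"turn":2.4},
    {"fingers":45,"delta_pos":[2,-1,-67],"turn":2.4},
    {"fingers":45,"delta_pos":[2,-1,-69],"turn":2.4},
    {"fingers":45,"delta_pos":[2,-1,-69],"turn":2.4}
  ]
}}

```text
time_s: 19.28
position: [0.6732, 0.0701, 0.3029]
tcp_rot: [[0.992, 0.0, -0.129], [0.129, -0.0, 0.992], [0.0, -1.0, -0.0]]
force: [0.7, 0.7, 1.0]
opening: 0.447
```

Run:
```python
from h import *
s=read_state();print(s['time_s'],s['position'],s['force'],s['tcp_rot'][:,0])
c='side'
im=capture(c)[:,:,::-1]
x,y=proj(c,s['position'])[0].astype(int);cv2.imwrite('pics/c17.png',cv2.resize(im[max(0,y-50):y+50,x-50:x+50],(600,600),interpolation=cv2.INTER_CUBIC))
```

```text
19.2833 [0.67319737 0.0700642  0.30288069] [0.71158201 0.7023896  0.96469821] [9.91609518e-01 1.29268833e-01 3.64540025e-04]
```

View pics/c17.png

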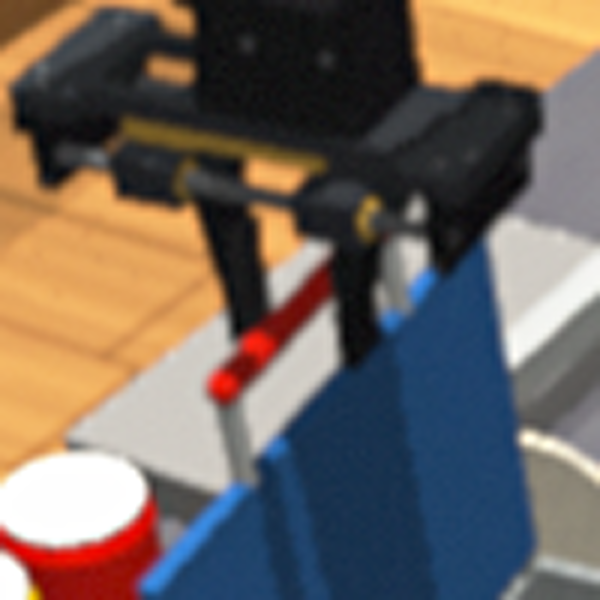

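The bar is between the fingers, so I close on it.

>>> {"fn": "jog_arm", "kwargs": {
  "steps": [
    {"fingers":0,"delta_pos":[0,0,0],"turn":0},
    {"fingers":0,"delta_pos":[0,0,0],"turn":0},
    {"fingers":0,"delta_pos":[0,0,0],"turn":0},
    {"fingers":0,"delta_pos":[0,0,0],"turn":0},
    {"fingers":0,"delta_pos":[0,0,0],"turn":0},
    {"fingers":0,"delta_pos":[0,0,0],"turn":0},
    {"fingers":0,"delta_pos":[0,0,0],"turn":0}
  ]
}}

```text
time_s: 19.92
position: [0.6723, 0.0702, 0.3029]
tcp_rot: [[0.992, -0.002, -0.13], [0.13, -0.0, 0.992], [-0.002, -1.0, -0.0]]
force: [-3.5, -0.2, 3.2]
opening: 0.151
```

Run:
```python
from h import *
s=read_state();print(s['time_s'],s['position'],s['force'],s['opening']*87)
u=np.array([np.cos(np.radians(7.5)),np.sin(np.radians(7.5)),0])
P=s['position']*1000
a0=np.radians(94.5)
for th in range(94,47,-2):
    t=np.radians(th);print(th,np.round(215*(np.cos(a0)-np.cos(t))*u+[0,0,215*(np.sin(t)-np.sin(a0))],1))
```

```text
19.9167 [0.6723375  0.07023454 0.30285684] [-3.52440697 -0.20057148  3.17628516] 13.10171780127318
94 [-1.9 -0.2  0.1]
92 [-9.3 -1.2  0.5]
90 [-16.7  -2.2   0.7]
88 [-24.2  -3.2   0.5]
86 [-31.6  -4.2   0.1]
84 [-39.   -5.1  -0.5]
82 [-46.4  -6.1  -1.4]
80 [-53.7  -7.1  -2.6]
78 [-61.  -8.  -4.]
76 [-68.3  -9.   -5.7]
74 [-75.5  -9.9  -7.7]
72 [-82.6 -10.9  -9.9]
70 [-89.6 -11.8 -12.3]
68 [-96.6 -12.7 -15. ]
66 [-103.4  -13.6  -17.9]
64 [-110.2  -14.5  -21.1]
62 [-116.8  -15.4  -24.5]
60 [-123.3  -16.2  -28.1]
58 [-129.7  -17.1  -32. ]
56 [-135.9  -17.9  -36.1]
54 [-142.   -18.7  -40.4]
52 [-148.   -19.5  -44.9]
50 [-153.7  -20.2  -49.6]
48 [-159.4  -21.   -54.6]
```

>>> {"fn": "jog_arm", "kwargs": {
  "steps": [
    {"fingers":0,"delta_pos":[-4,-0.5,0.2],"turn":0},
    {"fingers":0,"delta_pos":[-9.3,-1.2,0.5],"turn":0},
    {"fingers":0,"delta_pos":[-16.7,-2.2,0.7],"turn":0},
    {"fingers":0,"delta_pos":[-24.2,-3.2,0.5],"turn":0},
    {"fingers":0,"delta_pos":[-31.6,-4.2,0.1],"turn":0},
    {"fingers":0,"delta_pos":[-39,-5.1,-0.5],"turn":0},
    {"fingers":0,"delta_pos":[-46.4,-6.1,-1.4],"turn":0},
    {"fingers":0,"delta_pos":[-53.7,-7.1,-2.6],"turn":0},
    {"fingers":0,"delta_pos":[-61,-8,-4],"turn":0},
    {"fingers":0,"delta_pos":[-68.3,-9,-5.7],"turn":0},
    {"fingers":0,"delta_pos":[-75.5,-9.9,-7.7],"turn":0},
    {"fingers":0,"delta_pos":[-82.6,-10.9,-9.9],"turn":0},
    {"fingers":0,"delta_pos":[-89.6,-11.8,-12.3],"turn":0},
    {"fingers":0,"delta_pos":[-89.6,-11.8,-12.3],"turn":0}
  ]
}}

```text
time_s: 21.08
position: [0.581, 0.0582, 0.2891]
tcp_rot: [[0.992, -0.005, -0.13], [0.13, -0.001, 0.992], [-0.005, -1.0, 0.0]]
force: [0.8, -0.5, 1.4]
opening: 0.15
```

Following well, at about 70°. On to 50°: remaining shift (-64.1, -8.4, -37.3).

>>> {"fn": "jog_arm", "kwargs": {
  "steps": [
    {"fingers":0,"delta_pos":[-7,-0.9,-2.7],"turn":0},
    {"fingers":0,"delta_pos":[-13.8,-1.8,-5.6],"turn":0},
    {"fingers":0,"delta_pos":[-20.6,-2.7,-8.8],"turn":0},
    {"fingers":0,"delta_pos":[-27.2,-3.6,-12.2],"turn":0},
    {"fingers":0,"delta_pos":[-33.7,-4.4,-15.8],"turn":0},
    {"fingers":0,"delta_pos":[-40.1,-5.3,-19.7],"turn":0},
    {"fingers":0,"delta_pos":[-46.3,-6.1,-23.8],"turn":0},
    {"fingers":0,"delta_pos":[-52.4,-6.9,-28.1],"turn":0},
    {"fingers":0,"delta_pos":[-57,-7.5,-31.6],"turn":0},
    {"fingers":0,"delta_pos":[-61,-8,-34.8],"turn":0},
    {"fingers":0,"delta_pos":[-64.1,-8.4,-37.3],"turn":0},
    {"fingers":0,"delta_pos":[-64.1,-8.4,-37.3],"turn":0},
    {"fingers":0,"delta_pos":[-64.1,-8.4,-37.3],"turn":0},
    {"fingers":0,"delta_pos":[-64.1,-8.4,-37.3],"turn":0}
  ]
}}

```text
time_s: 22.25
position: [0.5195, 0.0503, 0.2529]
tcp_rot: [[0.992, -0.001, -0.13], [0.13, 0.0, 0.992], [-0.001, -1.0, 0.0]]
force: [1.1, 2.0, -0.6]
opening: 0.149
```

Run:
```python
from h import *
s=read_state();P=s['position']*1000;print(s['time_s'],P,s['force'],s['opening']*87,np.abs(s['qvel']).max())
u=np.array([np.cos(np.radians(7.5)),np.sin(np.radians(7.5)),0]);H=np.array([654.4,68.8,90])
d=P+[0,0,2]-H;print('angle',np.degrees(np.arctan2(d[2],-d@u)),'r',np.hypot(d[2],d@u))
c='side';im=capture(c)[:,:,::-1];cv2.imwrite('pics/side18.png',im)
cv2.imwrite('pics/c18.png',cv2.resize(im[150:310,190:360],None,fx=3.6,fy=3.6,interpolation=cv2.INTER_CUBIC))
for t in('handle',):
  for d in tip_of(t,c)[:2]:
    p=np.array(d['position'])*1000-H;print(d['position'],d['confidence'],np.degrees(np.arctan2(p[2],-p@u)))
im=capture('top')[:,:,::-1];cv2.imwrite('pics/top18.png',im)
```

```text
22.25 [519.4512597   50.25415923 252.94667154] [ 1.07870139  1.95704817 -0.55882091] 12.937787429897812 0.24297469545429604
angle 50.449694541787835 r 213.92035409965948
[0.5183, 0.0486, 0.2557] 0.46 50.29887742509888
```

View pics/c18.png

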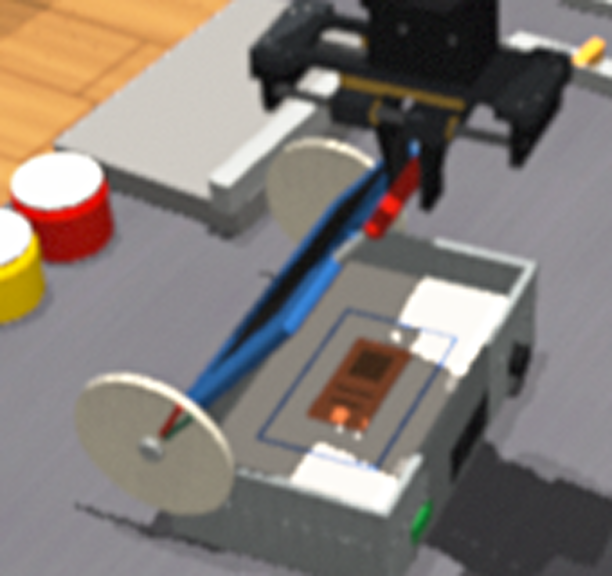

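View pics/top18.png

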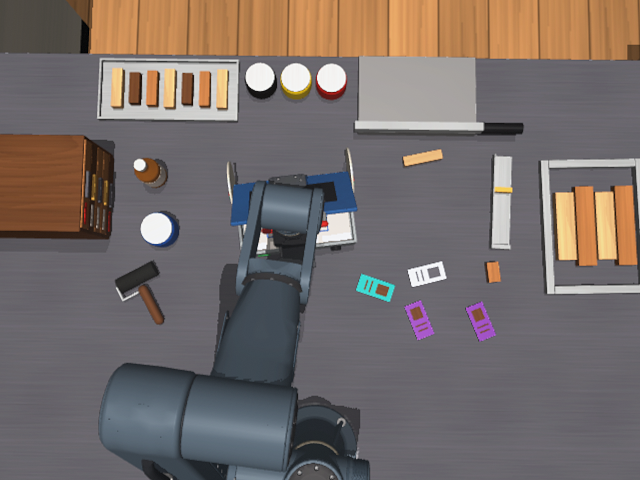

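The lid is held at about 50.4°, the plate is still centred in the frame, and the other things are untouched. I let it settle briefly, then hand in.

>>> {"fn": "jog_arm", "kwargs": {
  "steps": [
    {"fingers":0,"delta_pos":[0,0,0],"turn":0},
    {"fingers":0,"delta_pos":[0,0,0],"turn":0},
    {"fingers":0,"delta_pos":[0,0,0],"turn":0},
    {"fingers":0,"delta_pos":[0,0,0],"turn":0},
    {"fingers":0,"delta_pos":[0,0,0],"turn":0},
    {"fingers":0,"delta_pos":[0,0,0],"turn":0}
  ]
}}

```text
time_s: 22.9
position: [0.5195, 0.0503, 0.253]
tcp_rot: [[0.992, -0.0, -0.13], [0.13, 0.0, 0.992], [0.0, -1.0, 0.0]]
force: [0.1, 3.3, 0.3]
opening: 0.146
```

Run:
```python
from rig import *
s=read_state();print(s['time_s'],s['position'],s['force'],s['opening']*87)
print(hand_in())
```

```text
22.9 [0.51951733 0.05025854 0.25299951] [0.10362306 3.32137221 0.30228816] 12.741281057709367
the job is handed in; nothing more can be done
None
```

The job is done and handed in at 22.9 s of the 67 s allowed. The lid is held still by its handle at about 50°, and the copper plate lies in the middle of the bed.

- **Lid opened:** I raised it by the handle to about 89° and let go. It then stood open by itself at its stop.
- **Plate laid down:** I lowered the copper plate until it touched (about 4 N) and released it 19 mm in front of the bed's centre, because the gripper's body would have hit the open lid. I then slid it back about 19 mm with both fingers. Both cameras put it flat and square, within about 2 mm of the middle.
- **Lid brought down:** I took the handle again and lowered the lid under control. The last arm pose gives 50.4° and the camera 50.3°. The arm was still, the force on it was about 3 N, and the fingers stayed closed on the bar.
- **Other things:** In the last top picture they look unmoved.

Two checks disagreed slightly. The side and top cameras differed by about 2 mm on where the dryer stands, so I used a value between them. One turn came up 2.4° short, and I corrected it before taking the handle the second time.

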